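# Touch-free tare of a laboratory balance

### The job

An empty weighing dish stands on the pan and the balance must be tared hands-free: reach behind the orange rib on the glass top cover of its draft shield and, without pinching the rib, gently push the cover fully shut towards the front with the fingertips. Then point down at the touch-free tare sensor, the one with the green ring, and hold the fingertips centred about 3 cm above its dark window for two seconds without touching it or the balance, and move the hand well away again. Keep away from the print sensor with the blue ring, and leave the sensors, the dish and all the other things where they stand.

Things in the scene. Friction and masses are not known exactly. Their poses are not given: they have to be found in the camera images.
- balance: White balance with a glass draft shield, fixed: 330 mm deep (x), 210 wide (y). Origin: centre of its underside, on the table; x runs from front (display, keys) to back. The front 120 mm are a terminal up to 95 mm high; behind it the glass chamber, from x = -45 to 165 mm, 234 mm high without its cover. Pan (112 mm across, 88 mm up) centred at x = 45 mm.
- cover (a joint): Opening of the shield's top cover, m: 0 = fully shut (stop at the front), grows as it slides back along the balance's +x, at most 0.110. Stays where left; needs about 1.5 N plus 10 N per m/s. A clear plate with grey edges, 172 mm (x) by 198 mm, level on top of the chamber; upper face 239 mm above the table (side edges 241 mm).
- cover_rib (a point): Centre of the orange rib across the front end of the cover, sliding with it: 100 mm long (balance's y), 14 mm thick (x), 20 mm tall, from 239 to 259 mm above the table (this point: 249). The cover is bare behind the rib; pushing the rib's rear face along the balance's -x shuts the cover.
- tare_sensor: Tare sensor: loose round white puck, 82 mm across, 39 mm high, with a green ring (66 mm across) around a dark window (40 mm across) on top. It senses a fingertip held above the window. Origin: centre of its underside.
- tare_window (a point): Centre of the tare sensor's dark window, on the very top of the puck, 39 mm above the table.
- print_sensor: Print sensor: the same puck with a blue ring; not to be set off. Origin: centre of its underside. The two sensors stand one to each side of the balance's front; which is left and which right changes.
- print_window (a point): Centre of the print sensor's dark window, on the very top of the puck, 39 mm above the table.
- dish: Small white dish, 60 mm across, 22 mm high, standing on the pan inside the chamber. Origin: centre of its underside. Leave alone.
- amber_bottle: Brown bottle with a black cap, 54 mm across, 115 mm high, standing. Origin: centre of its underside. Leave alone.
- sample_jar: Clear jar with a red cap, 60 mm across, 75 mm high, standing. Origin: centre of its underside. Leave alone.
- beaker: Glass beaker, 68 mm across, 90 mm high, standing. Origin: centre of its underside. Leave alone.
- weight: Steel 500 g calibration weight with a knob on top, 38 mm across, 60 mm high. Origin: centre of its underside. Leave alone.
- spatula: Slim steel laboratory spatula with a blue handle, lying flat, 180 mm long along its x, 8 mm high. Origin: middle of its underside. Leave alone.
- vial_rack: Blue rack of white-capped vials, 100 mm (x) by 160 mm (y), 68 mm high. Origin: centre of its underside. Leave alone.

How it is judged:
By the outcome, as a careful person would: the job done as asked, in the order asked, and still so for the second after the job is handed in, with the robot touching nothing.
It also fails if it takes over 51 s, if anything falls off the work surface, if the arm or the gripper's body presses on something with over 40 N, if the wrist force passes 120 N, or if a joint passes its speed limit or range.

### The arm

A 6-joint arm with a two-finger parallel gripper is mounted at the origin on the work surface. World frame = base frame: x ahead of the robot, y to its left, z up, the work surface at z = 0. Lengths are in m, angles in rad, forces in N, time in s.
With the tool pointing down it reaches from about 0.425 to 1.125 m from the base axis. Payload 14.9 kg.
Tool frame: the origin (TCP) lies on the centre line of the jaws, within the pads' length; the fingertips stand 17 mm ahead of it and the grasp point (between the pads) lies 2 mm behind it; x points along the fingers, z is the direction in which the jaws open and shut, and the axes are right-handed (so a half turn about x gives the same grasp; the last joint's range is limited). The gripper opens to 91 mm and grips with 3 to 60 N. Pads are 32 mm wide; open, the fingers measure 118 mm over their backs; the gripper's body (76 mm by 178 mm) begins 60 mm behind the grasp point.
Start: joints at [-1.328, 0.379, 1.734, -0, 1.028, -0.033], TCP at [0.191, -0.674, 0.231] pointing down, gripper open.
Joint ranges: [-2.77, 2.77], [-0.74, 2.19], [0, 2.66], [-1.06, 4.2], [0.31, 2.87], [-3.08, 3.08]. Speed limits (rad/s): [1.89, 1.89, 2.39, 3.14, 3.14, 3.14].

### API

Orientations are given as [roll, pitch, yaw] about the fixed x, y, z axes, in that order (R = Rz(yaw) Ry(pitch) Rx(roll)).
In Python, from rig import status, eyes, ticket gives the robot as it stands.
- The arm moves only by the tool jog_arm, never from a script. Its argument "deltas" is one flat list of numbers, 7 for each row, row after row: the shift along the tool's x, y, z in cm, then the turn, a rotation vector about the tool's x, y, z in rad, then the closure in counts, from 0 (fully open) to 255 (shut). In form: [tx, ty, tz, rx, ry, rz, hand, tx, ty, tz, rx, ry, rz, hand, ...]. A call has 1 to 8 rows; each row shifts and turns the pose as measured when the row begins, along the tool's axes as they then stand; what a row does not reach is not made up. A row lasts 1/8 s, in which the tool goes at most 62.5 mm and 10.7 degrees, less where a joint would pass 70% of its speed; a pose out of reach is approached as far as the arm can. A call with a gripper value outside its range is refused whole. The fingers move at their own pace and stop on an object; "grip_force" is the grip in N (left out, the last holds). Time passes only in rows, so rows that do not move let the fingers close. It gives the time, the measured TCP pose, the force and the opening at its end, in the units of the state.
- status.get_obs(): the state, without advancing time (a new reading comes with each control period).
- eyes.grab_frame(name): name is "side" or "top" or "wrist"; returns the picture (420x560x3 uint8, blue, green, red); there is no depth.
- eyes.camera_model(name): a dict with "fx", "fy", "cx", "cy" (pixels), "rvec" (rotation vector, rad) and "tvec" (3), from world to camera coordinates, as OpenCV has them; the wrist camera has in their place "T_tool_cam" (4x4, takes a point from camera to tool coordinates, whose origin is the TCP and whose axes are the tool frame's). Camera axes: x right, y down, z forward; pixel columns grow to the right and rows downward; lengths in m; the calibration is good to about 2 mm. The wrist camera is an equidistant fisheye: a pixel r from the principal point sees the ray r / f radians off the axis. A picture is of the moment at which its call begins: read the wrist's pose just before it. camera_model takes no time and is no camera call.
- ticket.hand_in(): hands the job in, once; it reports no verdict.
The state is a dict: "clock": time; "joint_pos": joint angles; "qvel": joint speeds; "effort": joint torques, N m; "tcp_pos": TCP position; "tcp_rot": TCP orientation; "contact_force": force on the tool from outside, world axes, zero at the start; "torque": the same for the moment, N m; "opening": finger opening in m.
Only numpy, scipy, OpenCV 4.12 (cv2) and the standard library are available. Lean on these libraries where they do the work, as an engineer would, in place of code of your own. Each camera call takes 0.05 s, during which the arm holds its last target.

## Working session

There is one attempt and no reset: what is moved stays moved. The work goes in short steps, Python scripts to look and compute and a tool call to move; the robot and the scene stay as the last step left them, time stands still between calls to the robot, and variables do not carry over. Pictures are saved under pics/ and viewed, and the job is handed in when it is done.

Besides the shell and the picture viewer there is one more tool, called after ">>>" by a JSON object that holds its "api" and its "payload", one argument or row to a line. jog_arm: Moves the arm, as the interface text tells. Its arguments: {"type":"object","properties":{"deltas":{"type":"array","items":{"type":"number"}},"grip_force":{"type":"number"}},"required":["deltas"]}

```bash
ls; mkdir -p pics; python3 - <<'E'
from rig import status, eyes
import cv2
print(status.get_obs())
for n in("side","top","wrist"):
    print(n,eyes.camera_model(n)); cv2.imwrite(f"pics/{n}0.png",eyes.grab_frame(n))
E
```

```text
pics
{'clock': 0.0, 'joint_pos': array([-1.32831146e+00,  3.79419051e-01,  1.73477115e+00, -1.54691478e-05,
        1.02847715e+00, -3.32644795e-02]), 'qvel': array([ 0.00038026, -0.00143002,  0.00075126,  0.00218864,  0.00139453,
        0.00045648]), 'effort': array([-2.05087752e-03, -7.63718176e+01, -4.34380853e+01,  6.49382081e-02,
        4.24607203e-02, -1.31724978e-04]), 'tcp_pos': array([ 0.19051425, -0.67319242,  0.23028567]), 'tcp_rot': array([3.1206482 , 1.56972155, 1.82560922]), 'contact_force': array([-0.07298284, -0.47359319, -0.05936432]), 'torque': array([0.00480242, 0.02556263, 0.04998151]), 'opening': 0.09127349772656373}
side {'fx': 535.450571233349, 'fy': 535.450571233349, 'cx': 283.69162831903543, 'cy': 204.285644395483, 'rvec': array([ 2.17988256, -0.05273859,  0.02934179]), 'tvec': array([-0.52091068,  0.13517193,  1.58548734])}
top {'fx': 533.3261669626191, 'fy': 533.3261669626191, 'cx': 274.2957092791433, 'cy': 216.35838508166066, 'rvec': array([ 2.1139045 , -2.12157284,  0.20631677]), 'tvec': array([0.00298742, 0.52329653, 1.89948016])}
wrist {'fx': 325.19226210127806, 'fy': 325.19226210127806, 'cx': 279.6708092420513, 'cy': 213.48086516302848, 'T_tool_cam': array([[-1.19887504e-04, -2.89052017e-01,  9.57313385e-01,
        -1.54228700e-01],
       [-5.64108855e-04, -9.57313220e-01, -2.89052038e-01,
         8.24697119e-02],
       [ 9.99999834e-01, -5.74682684e-04, -4.82869096e-05,
        -6.85859939e-04],
       [ 0.00000000e+00,  0.00000000e+00,  0.00000000e+00,
         1.00000000e+00]])}
```

View pics/side0.png

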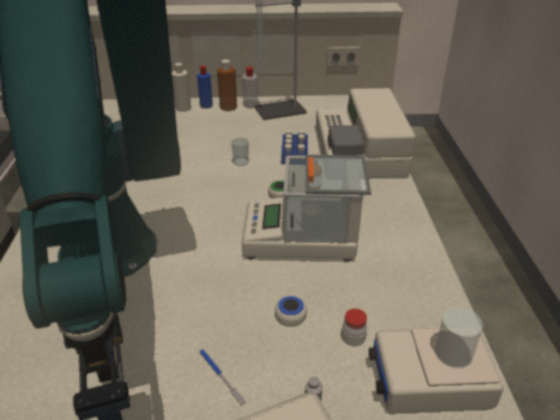

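View pics/top0.png

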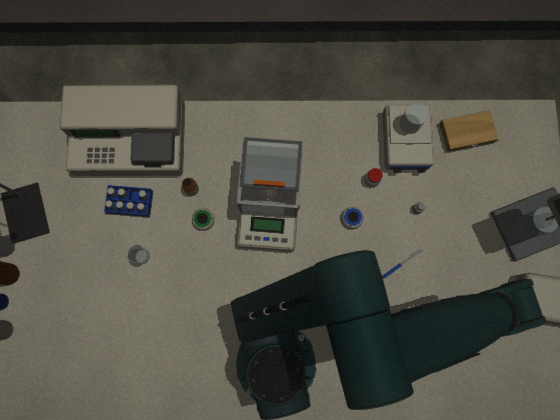

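View pics/wrist0.png

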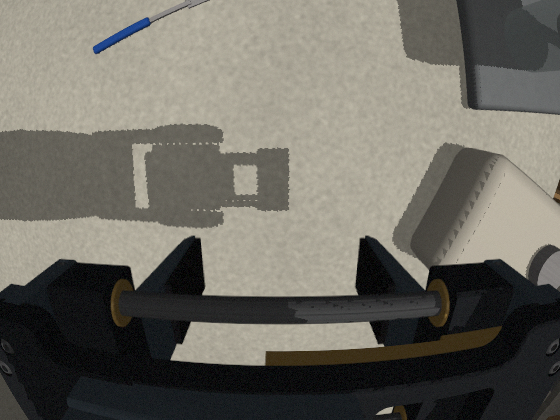

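The top view shows the balance around (268,195), the orange rib near (269,183), the green tare puck near (203,218) and the blue print puck near (353,217). I'll zoom in for exact pixels.

```bash
python3 - <<'E'
import cv2
t=cv2.imread("pics/top0.png"); s=cv2.imread("pics/side0.png")
cv2.imwrite("pics/topz.png",cv2.resize(t[125:265,180:380],None,fx=4,fy=4,interpolation=cv2.INTER_CUBIC))
cv2.imwrite("pics/sidez.png",cv2.resize(s[120:270,210:400],None,fx=4,fy=4,interpolation=cv2.INTER_CUBIC))
E
```

```text
(no output)
```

View pics/topz.png

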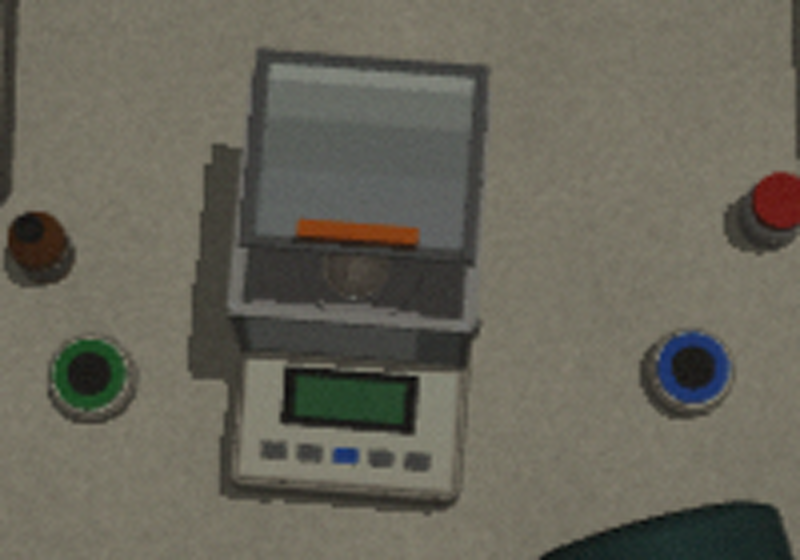

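View pics/sidez.png

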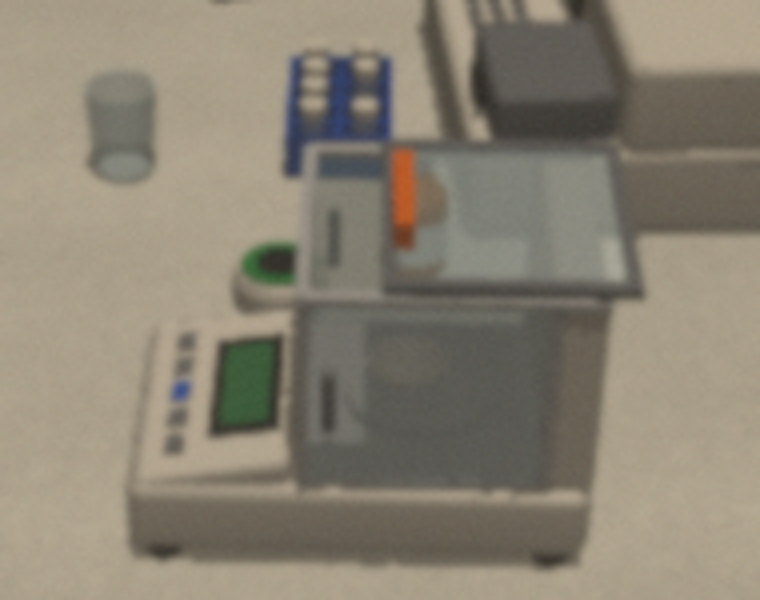

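```bash
cat > h.py <<'E'
import numpy as np,cv2
from rig import status,eyes
from scipy.spatial.transform import Rotation as R
def ray(cam,uv,z):
    m=eyes.camera_model(cam);K=np.array([[m['fx'],0,m['cx']],[0,m['fy'],m['cy']],[0,0,1]])
    Rm=cv2.Rodrigues(m['rvec'])[0];C=-Rm.T@m['tvec']
    d=Rm.T@np.linalg.solve(K,[uv[0],uv[1],1]);return C+d*(z-C[2])/d[2]
def tz(p):return ((p[0]+.5)/4-.5+180,(p[1]+.5)/4-.5+125)
def sz(p):return ((p[0]+.5)/4-.5+210,(p[1]+.5)/4-.5+120)
E
python3 - <<'E'
from h import *
np.set_printoptions(precision=4,suppress=True)
for n,p,z in [("cRL",(258,50),.241),("cRR",(488,66),.241),("cFR",(474,264),.241),("cFL",(241,244),.241),("tare",(90,373),.039),("print",(692,367),.039),("ribRL",(297,220),.259),("ribRR",(420,229),.259),("ribFRtop",(418,246),.259),("ribFL",(297,239),.259),("chFL",(231,313),.234),("chFR",(478,330),.234),("baseFL",(233,486),.03),("baseFR",(457,500),.03),("bottle",(28,228),.115),("jar",(780,200),.075)]:
    print(n,ray("top",tz(p),z))
for n,p,z in [("tare",(276,262),.039),("ribFLtop",(392,150),.259),("ribRLtop",(413,150),.259),("ribFR",(393,228),.259),("ribRR",(413,228),.259),("cFR",(388,290),.241),("cRR",(640,294),.241),("chFR",(300,300),.234)]:
    print("side",n,ray("side",sz(p),z))
E
```

```text
cRL [0.7604 0.1024 0.241 ]
cRR [ 0.7454 -0.0927  0.241 ]
cFR [ 0.5727 -0.0787  0.241 ]
cFL [0.5906 0.1152 0.241 ]
tare [0.5211 0.2668 0.039 ]
print [ 0.5246 -0.2872  0.039 ]
ribRL [0.6062 0.0679 0.259 ]
ribRR [ 0.5981 -0.0337  0.259 ]
ribFRtop [ 0.5836 -0.0319  0.259 ]
ribFL [0.59   0.0679 0.259 ]
chFL [0.5333 0.1235 0.234 ]
chFR [ 0.518  -0.0817  0.234 ]
baseFL [0.417  0.1348 0.03  ]
baseFR [ 0.4034 -0.07    0.03  ]
bottle [0.6388 0.3148 0.115 ]
jar [ 0.6733 -0.3675  0.075 ]
side tare [0.5176 0.2689 0.039 ]
side ribFLtop [0.5927 0.0711 0.259 ]
side ribRLtop [0.6076 0.0704 0.259 ]
side ribFR [ 0.5844 -0.033   0.259 ]
side ribRR [ 0.5978 -0.0336  0.259 ]
side cFR [ 0.5775 -0.0806  0.241 ]
side cRR [ 0.7419 -0.0931  0.241 ]
side chFR [ 0.5198 -0.0792  0.234 ]
```

```bash
cat >> h.py <<'E'
def cur():
    o=status.get_obs();return o['tcp_pos'],R.from_euler('xyz',o['tcp_rot'])
def downrot(zdir_yaw):  # tool x down, tool z along (cos,sin)
    z=np.array([np.cos(zdir_yaw),np.sin(zdir_yaw),0]);x=np.array([0,0,-1.]);return R.from_matrix(np.array([x,np.cross(z,x),z]).T)
def plan(wps,hand,n=None):
    p,r=cur();rows=[]
    for (q,rq,k) in wps:
        rv=(r.inv()*rq).as_rotvec();dp=(np.array(q)-p)
        for i in range(k):
            a=r*R.from_rotvec(rv*i/k)
            rows.append(list(np.round(a.inv().apply(dp/k)*100,2))+list(np.round(rv/k,4))+[hand])
        p,r=np.array(q),rq
    for w in rows:print(*[f"{v:g}," for v in w])
E
python3 - <<'E'
from h import *
np.set_printoptions(precision=4,suppress=True)
p,r=cur();print(p,r.as_matrix())
yb=np.pi/2-.077
for s in (yb,yb+np.pi): print((r.inv()*downrot(s)).as_rotvec())
z=r.as_matrix()[:,2];a=np.arctan2(z[1],z[0]);t=yb if abs(yb-a)<1.6 else yb-np.pi
print(a,t)
plan([((.25,-.60,.42),r,4),((.634,.015,.42),downrot(t),14),((.634,.015,.30),downrot(t),4)],255)
E
```

```text
[ 0.1906 -0.6733  0.2305] [[-0.0002  0.9622  0.2724]
 [ 0.0008  0.2724 -0.9622]
 [-1.      0.     -0.0008]]
[-2.7887 -0.0002 -0.0012]
[ 0.3528 -0.0008  0.0001]
-1.2949484561541869 -1.6477963267948965
-4.74, 1.93, -1.36, 0, 0, 0, 255,
-4.74, 1.93, -1.36, 0, 0, 0, 255,
-4.74, 1.93, -1.36, 0, 0, 0, 255,
-4.74, 1.93, -1.36, 0, 0, 0, 255,
0, 3.84, -3.48, 0.0252, -0.0001, 0, 255,
0, 3.75, -3.58, 0.0252, -0.0001, 0, 255,
0, 3.66, -3.67, 0.0252, -0.0001, 0, 255,
0, 3.56, -3.76, 0.0252, -0.0001, 0, 255,
0, 3.47, -3.85, 0.0252, -0.0001, 0, 255,
0, 3.37, -3.93, 0.0252, -0.0001, 0, 255,
0, 3.27, -4.02, 0.0252, -0.0001, 0, 255,
0, 3.17, -4.1, 0.0252, -0.0001, 0, 255,
0, 3.06, -4.18, 0.0252, -0.0001, 0, 255,
0, 2.95, -4.25, 0.0252, -0.0001, 0, 255,
0, 2.85, -4.33, 0.0252, -0.0001, 0, 255,
0, 2.74, -4.4, 0.0252, -0.0001, 0, 255,
0, 2.63, -4.46, 0.0252, -0.0001, 0, 255,
0, 2.51, -4.53, 0.0252, -0.0001, 0, 255,
3, 0, 0, 0, 0, 0, 255,
3, 0, 0, 0, 0, 0, 255,
3, 0, 0, 0, 0, 0, 255,
3, 0, 0, 0, 0, 0, 255,
```

>>> {"api": "jog_arm", "payload": {
  "deltas": [-4.74,1.93,-1.36,0,0,0,255,-4.74,1.93,-1.36,0,0,0,255,-4.74,1.93,-1.36,0,0,0,255,-4.74,1.93,-1.36,0,0,0,255,0,3.84,-3.48,0.025,0,0,255,0,3.75,-3.58,0.025,0,0,255,0,3.66,-3.67,0.025,0,0,255,0,3.56,-3.76,0.025,0,0,255],
  "grip_force": 10
}}

```text
clock: 1.15
tcp_pos: [0.3629, -0.4185, 0.4251]
tcp_rot: [2.978, 1.567, 1.576]
contact_force: [1.6, -1.0, -0.3]
opening: 0.014
```

```bash
python3 - <<'E'
from h import *
t=-1.6478
plan([((.634,.015,.42),downrot(t),8),((.634,.015,.30),downrot(t),3)],255)
E
```

```text
0.09, 4.25, -4.77, 0.0306, -0.0005, -0, 255,
0.08, 4.1, -4.9, 0.0306, -0.0005, -0, 255,
0.08, 3.95, -5.03, 0.0306, -0.0005, -0, 255,
0.08, 3.79, -5.14, 0.0306, -0.0005, -0, 255,
0.07, 3.63, -5.26, 0.0306, -0.0005, -0, 255,
0.07, 3.47, -5.37, 0.0306, -0.0005, -0, 255,
0.07, 3.3, -5.47, 0.0306, -0.0005, -0, 255,
0.07, 3.13, -5.57, 0.0306, -0.0005, -0, 255,
4, 0, -0, 0, 0, 0, 255,
4, 0, -0, 0, 0, 0, 255,
4, 0, -0, 0, 0, 0, 255,
```

>>> {"api": "jog_arm", "payload": {
  "deltas": [0.1,4.2,-4.7,0.031,0,0,255,0.1,4.0,-4.8,0.031,0,0,255,0.1,3.9,-4.9,0.031,0,0,255,0.1,3.7,-5.0,0.031,0,0,255,0.1,3.5,-5.1,0.031,0,0,255,0.1,3.4,-5.2,0.031,0,0,255,0.1,3.2,-5.3,0.031,0,0,255,0,3.0,-5.3,0.031,0,0,255]
}}

```text
clock: 2.15
tcp_pos: [0.6283, 0.0058, 0.4197]
tcp_rot: [2.939, 1.567, 1.279]
contact_force: [1.2, -1.0, -0.5]
opening: 0.0006
```

```bash
python3 - <<'E'
from h import *
t=-1.6478
plan([((.634,.015,.40),downrot(t),2),((.634,.015,.30),downrot(t),3)],255)
cv2.imwrite("pics/w1.png",eyes.grab_frame("wrist"));cv2.imwrite("pics/t1.png",eyes.grab_frame("top"))
E
```

```text
0.99, 0.24, -0.48, -0.0061, -0.0016, -0.0003, 255,
0.99, 0.25, -0.48, -0.0061, -0.0016, -0.0003, 255,
3.33, 0, -0, 0, 0, 0, 255,
3.33, 0, -0, 0, 0, 0, 255,
3.33, 0, -0, 0, 0, 0, 255,
```

View pics/w1.png

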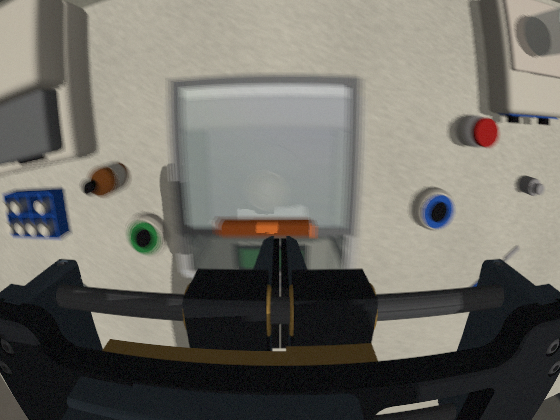

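The wrist view shows the rib centred near (267,228), the closed fingertips at (280,238) and the tare window near (143,237).

>>> {"api": "jog_arm", "payload": {
  "deltas": [1.0,0.25,-0.5,-0.006,-0.002,0,255,1.0,0.25,-0.5,-0.006,-0.002,0,255,3.0,0,0,0,0,0,255,3.0,0,0,0,0,0,255,2.0,0,0,0,0,0,255,0,0,0,0,0,0,255]
}}

```text
clock: 3.0
tcp_pos: [0.6334, 0.0147, 0.3132]
tcp_rot: [-1.031, 1.569, -2.677]
contact_force: [0.4, 0.6, 0.1]
opening: 0.0004
```

```bash
cat >> h.py <<'E'
def wray(uv,z,p,r):
    m=eyes.camera_model("wrist");T=m['T_tool_cam'];d=np.array([uv[0]-m['cx'],uv[1]-m['cy']])/m['fx'];th=np.hypot(*d)
    c=np.append(d/th*np.sin(th),np.cos(th));C=p+r.apply(T[:3,3]);D=r.apply(T[:3,:3]@c);return C+D*(z-C[2])/D[2]
E
python3 - <<'E'
from h import *
p,r=cur();o=status.get_obs();print(o['tcp_pos'],o['tcp_rot'],o['qvel'].round(3),o['contact_force'])
im=eyes.grab_frame("wrist")
cv2.imwrite("pics/w2.png",cv2.resize(im[100:300,100:300],None,fx=3,fy=3,interpolation=cv2.INTER_CUBIC));cv2.imwrite("pics/s2.png",eyes.grab_frame("side"))
cv2.imwrite("pics/w2f.png",im)
h=cv2.cvtColor(im,cv2.COLOR_BGR2HSV)
for n,lo,hi in(("green",(45,90,30),(80,255,255)),("blue",(110,120,40),(128,255,255)),("orange",(5,160,80),(16,255,255))):
    m=cv2.inRange(h,lo,hi);k,l,s,c=cv2.connectedComponentsWithStats(m)
    for i in range(1,k):
        if s[i][4]>60: print(n,s[i],c[i].round(1),wray(s[i][:2]+s[i][2:4]/2-.5,.039,p,r).round(4))
E
```

```text
[0.63340111 0.01472772 0.31324188] [-1.03107314  1.56880025 -2.67688042] [-0.007 -0.014 -0.016 -0.     0.005 -0.002] [0.39696426 0.57954973 0.11222848]
green [108 245  36  37 664] [126.  262.5] [0.5228 0.2681 0.039 ]
blue [  8 201  31  59 482] [ 25.3 228. ] [0.59  0.48  0.039]
blue [  0 202  19  14 105] [  7.7 209.1] [0.6323 0.5048 0.039 ]
blue [457 217  15  16  74] [464.6 224.4] [ 0.5461 -0.2676  0.039 ]
blue [473 217  15  21 106] [481.1 225.3] [ 0.5388 -0.3007  0.039 ]
blue [454 233  16  21 115] [459.8 243.2] [ 0.5148 -0.2669  0.039 ]
orange [ 59 182  27  33 588] [ 73.6 197.5] [0.6361 0.3428 0.039 ]
```

View pics/w2f.png

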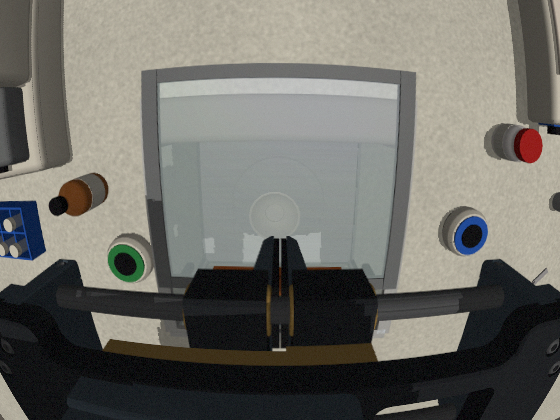

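View pics/s2.png

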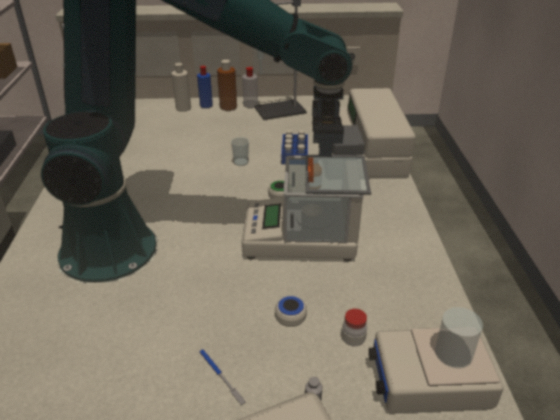

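```bash
python3 - <<'E'
from h import *
p,r=cur()
for uv in((216,267),(341,267)): print(wray(uv,.259,p,r))
for uv in((145,70),(415,72)): print(wray(uv,.241,p,r))
print(status.get_obs()['joint_pos'].round(2))
im=cv2.imread("pics/w2f.png");cv2.imwrite("pics/w2z.png",cv2.resize(im[240:300,180:380],None,fx=4,fy=4))
E
```

```text
[0.61601309 0.06358153 0.259     ]
[ 0.6091592  -0.02716542  0.259     ]
[0.76394003 0.10427948 0.241     ]
[ 0.74769785 -0.09187882  0.241     ]
[-0.01  0.19  1.82 -0.    1.13  1.63]
```

View pics/w2z.png

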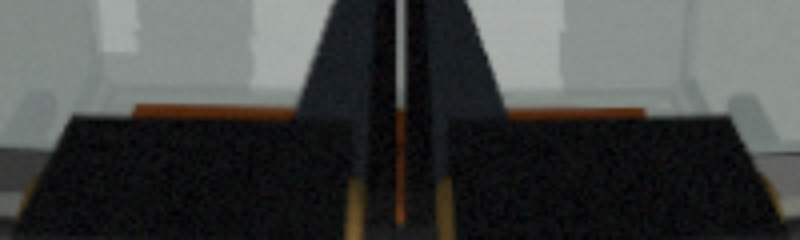

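The rib's rear face comes out at x≈0.603–0.607. I'll back off slightly and descend behind it.

>>> {"api": "jog_arm", "payload": {
  "deltas": [0.5,0.5,0,0,0,0,255,1.5,0,0,0,0,0,255,1.5,0,0,0,0,0,255,1.0,0,0,0,0,0,255,0.3,0,0,0,0,0,255,0,0,0,0,0,0,255]
}}

```text
clock: 3.85
tcp_pos: [0.6406, 0.0145, 0.2656]
tcp_rot: [1.375, 1.567, -0.271]
contact_force: [0.9, 0.2, -0.0]
opening: 0.0004
```

```bash
python3 - <<'E'
from h import *
o=status.get_obs();print(o['tcp_pos'],o['contact_force'],o['clock'])
p,r=cur();print(r.as_matrix().round(3))
print((r.inv()*downrot(-1.6478)).as_rotvec())
a=eyes.grab_frame("side")
cv2.imwrite("pics/s3.png",cv2.resize(a[60:210,260:410],None,fx=4,fy=4,interpolation=cv2.INTER_CUBIC))
E
```

```text
[0.64059695 0.0144733  0.26562319] [ 0.87996018  0.23271564 -0.04788969] 3.85
[[ 0.003  0.997 -0.075]
 [-0.001 -0.075 -0.997]
 [-1.     0.003  0.001]]
[ 0.00232776  0.00067603 -0.00342677]
```

View pics/s3.png

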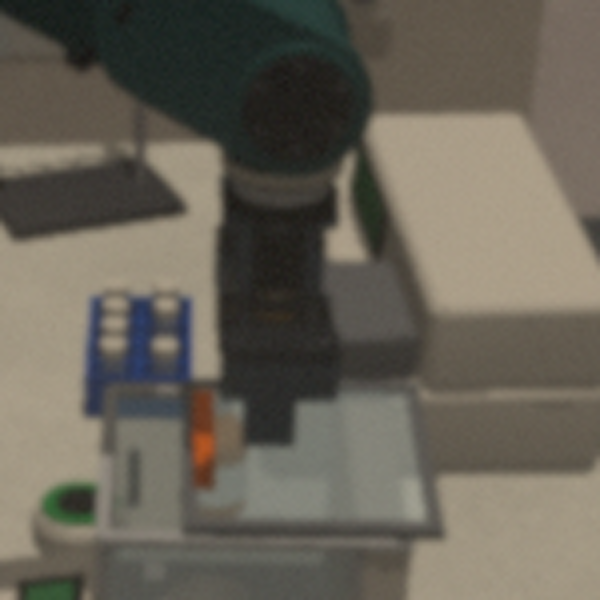

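Fingers are behind the rib with a visible gap, fingertips just above the plate. I'll push gently forward.

>>> {"api": "jog_arm", "payload": {
  "deltas": [0.25,-0.5,0,0,0,0,255,0,-0.5,0,0,0,0,255,0,-0.4,0,0,0,0,255,0,-0.4,0,0,0,0,255,0,-0.4,0,0,0,0,255,0,-0.4,0,0,0,0,255]
}}

```text
clock: 4.65
tcp_pos: [0.6136, 0.0166, 0.2643]
tcp_rot: [1.494, 1.564, -0.152]
contact_force: [0.9, 0.1, -0.9]
opening: 0.0008
```

>>> {"api": "jog_arm", "payload": {
  "deltas": [0,-0.4,0,0,0,0,255,0,-0.4,0,0,0,0,255,0,-0.4,0,0,0,0,255,0,-0.4,0,0,0,0,255,0,-0.4,0,0,0,0,255,0,-0.4,0,0,0,0,255]
}}

```text
clock: 5.4
tcp_pos: [0.5883, 0.0186, 0.2643]
tcp_rot: [1.555, 1.564, -0.091]
contact_force: [2.1, 1.7, -0.1]
opening: 0.0009
```

```bash
python3 - <<'E'
from h import *
o=status.get_obs();print(o['tcp_pos'],o['contact_force'],o['clock'])
p,r=cur();print(r.as_matrix().round(3))
print((r.inv()*downrot(-1.6478)).as_rotvec())
a=eyes.grab_frame("side")
cv2.imwrite("pics/s4.png",cv2.resize(a[90:210,230:380],None,fx=5,fy=5,interpolation=cv2.INTER_CUBIC))
E
```

```text
[0.58832505 0.01862772 0.26431626] [ 2.14036156  1.70583599 -0.05175291] 5.4
[[ 0.007  0.997 -0.075]
 [-0.001 -0.075 -0.997]
 [-1.     0.007  0.   ]]
[ 0.00216116  0.00010633 -0.00707521]
```

View pics/s4.png

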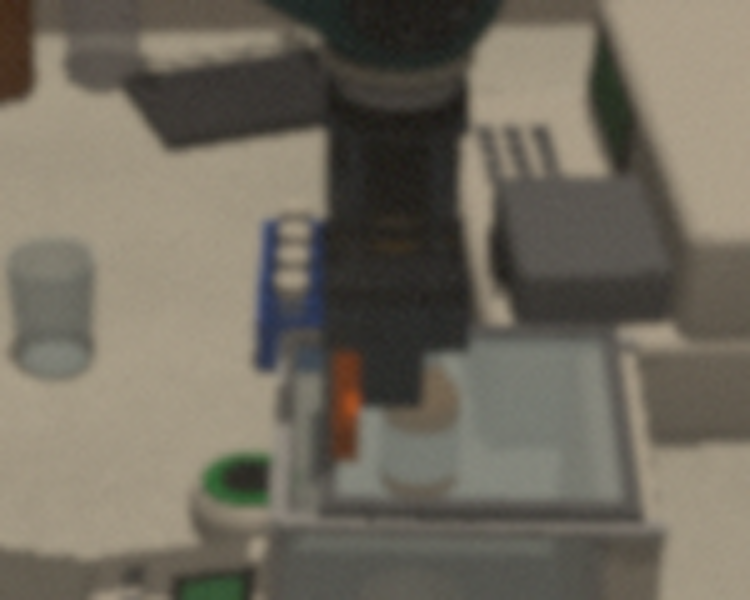

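The cover is sliding shut with the fingers against the rib; about 2 cm remains.

>>> {"api": "jog_arm", "payload": {
  "deltas": [0,-0.4,0,0,0,0,255,0,-0.4,0,0,0,0,255,0,-0.3,0,0,0,0,255,0,-0.3,0,0,0,0,255]
}}

```text
clock: 5.95
tcp_pos: [0.5732, 0.0198, 0.2643]
tcp_rot: [1.56, 1.564, -0.086]
contact_force: [1.3, 1.6, 0.4]
opening: 0.0007
```

>>> {"api": "jog_arm", "payload": {
  "deltas": [0,-0.25,0,0,0,0,255,0,-0.25,0,0,0,0,255]
}}

```text
clock: 6.2
tcp_pos: [0.5678, 0.0202, 0.2643]
tcp_rot: [1.573, 1.564, -0.073]
contact_force: [1.8, 0.5, -0.6]
opening: 0.0004
```

>>> {"api": "jog_arm", "payload": {
  "deltas": [0,-0.2,0,0,0,0,255,0,-0.2,0,0,0,0,255]
}}

```text
clock: 6.45
tcp_pos: [0.5664, 0.0203, 0.2647]
tcp_rot: [1.583, 1.556, -0.062]
contact_force: [23.1, -0.6, -16.7]
opening: 0.0002
```

It hit the stop at x=0.566 (predicted about 0.565). Backing off and checking.

>>> {"api": "jog_arm", "payload": {
  "deltas": [0,0.5,0,0,0,0,255,-0.2,0.8,0,0,0.01,0,255,0,0,0,0,0,0,255]
}}

```text
clock: 6.82
tcp_pos: [0.5796, 0.0191, 0.2669]
tcp_rot: [2.215, 1.553, 0.57]
contact_force: [0.3, 0.4, 0.1]
opening: 0.0006
```

```bash
python3 - <<'E'
from h import *
o=status.get_obs();print(o['tcp_pos'],o['contact_force'],o['clock'])
p,r=cur();print((r.inv()*downrot(-1.6478)).as_rotvec())
a=eyes.grab_frame("side")
cv2.imwrite("pics/s5.png",cv2.resize(a[90:270,220:380],None,fx=3.3,fy=3.3,interpolation=cv2.INTER_CUBIC))
plan([((.582,.019,.40),downrot(-1.6478),3),((.5215,.2675,.34),downrot(-1.6478),5),((.5215,.2675,.20),downrot(-1.6478),4)],255)
E
```

```text
[0.57960033 0.01912539 0.2668543 ] [0.30407064 0.41788005 0.14990377] 6.825
[ 0.00243476 -0.01051761 -0.01396742]
-4.44, 0.15, -0.05, 0.0008, -0.0034, -0.0045, 255,
-4.44, 0.13, -0.03, 0.0008, -0.0034, -0.0045, 255,
-4.44, 0.11, -0.02, 0.0008, -0.0034, -0.0045, 255,
1.2, -1.59, -4.86, 0, 0, 0, 255,
1.2, -1.59, -4.86, 0, 0, 0, 255,
1.2, -1.59, -4.86, 0, 0, 0, 255,
1.2, -1.59, -4.86, 0, 0, 0, 255,
1.2, -1.59, -4.86, 0, 0, 0, 255,
3.5, 0, -0, 0, 0, 0, 255,
3.5, 0, -0, 0, 0, 0, 255,
3.5, 0, -0, 0, 0, 0, 255,
3.5, 0, -0, 0, 0, 0, 255,
```

View pics/s5.png

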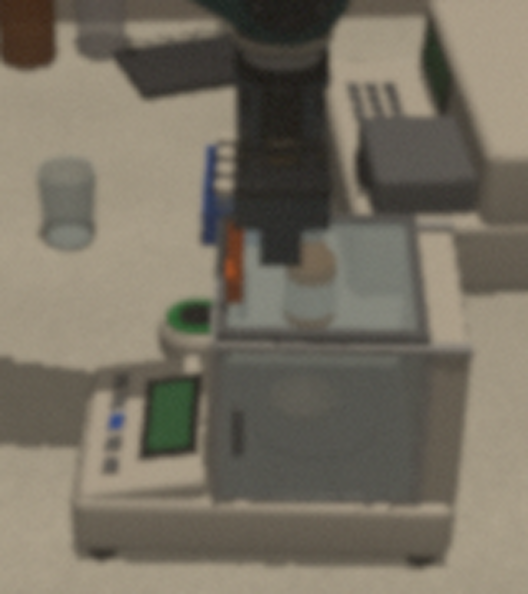

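The cover's front edge is flush with the chamber front. Now I'll lift and go to the tare sensor.

>>> {"api": "jog_arm", "payload": {
  "deltas": [-4.4,0.15,0,0,-0.003,-0.005,255,-4.4,0.15,0,0,-0.003,-0.005,255,-4.4,0.1,0,0,-0.003,-0.005,255,0,-1.6,-4.9,0,0,0,255,0,-1.6,-4.9,0,0,0,255,0,-1.6,-4.9,0,0,0,255,0.5,-1.6,-4.9,0,0,0,255,0.5,-1.6,-4.9,0,0,0,255]
}}

```text
clock: 7.88
tcp_pos: [0.5177, 0.2724, 0.3934]
tcp_rot: [-1.779, 1.566, 2.853]
contact_force: [1.2, 0.3, -0.2]
opening: 0.0009
```

>>> {"api": "jog_arm", "payload": {
  "deltas": [4,0,0,0,0,0,255,4,0,0,0,0,0,255,4,0,0,0,0,0,255,4,0,0,0,0,0,255,0,0,0,0,0,0,255,0,0,0,0,0,0,255]
}}

```text
clock: 8.62
tcp_pos: [0.515, 0.2763, 0.2307]
tcp_rot: [-1.824, 1.567, 2.814]
contact_force: [0.1, 0.0, 0.2]
opening: 0.0003
```

```bash
python3 - <<'E'
from h import *
o=status.get_obs();print(o['tcp_pos'],o['contact_force'],o['clock'],o['joint_pos'].round(2))
p,r=cur()
im=eyes.grab_frame("wrist");cv2.imwrite("pics/w6.png",im);cv2.imwrite("pics/t6.png",cv2.resize(eyes.grab_frame("top")[125:265,180:380],None,fx=4,fy=4))
h=cv2.cvtColor(im,cv2.COLOR_BGR2HSV)
m=cv2.inRange(h,(45,90,30),(80,255,255));k,l,s,c=cv2.connectedComponentsWithStats(m)
for i in range(1,k):
    if s[i][4]>60:
        print(s[i],wray(s[i][:2]+s[i][2:4]/2-.5,.039,p,r).round(4))
        pts=cv2.findContours((l==i).astype('uint8'),0,1)[0][0][:,0]
        w=np.array([wray(q,.039,p,r)[:2] for q in pts],np.float32);print(cv2.minEnclosingCircle(w))
plan([((.5215,.2675,.12),downrot(-1.6478),3)],255)
E
```

```text
[0.51503542 0.27628375 0.23071481] [0.05812542 0.03155079 0.21263169] 8.625 [0.45 0.2  1.97 0.   0.97 2.09]
[ 256  158   60   59 1720] [0.5217 0.2704 0.039 ]
((0.5213584303855896, 0.270603209733963), 0.032816704362630844)
[ 463  200   63   31 1137] [ 4.69e-01 -3.00e-04  3.90e-02]
((0.4634193778038025, -0.00877312757074833), 0.058421287685632706)
3.69, 0.25, 0.28, 0.0007, -0.0005, 0.0012, 255,
3.69, 0.25, 0.28, 0.0007, -0.0005, 0.0012, 255,
3.69, 0.24, 0.28, 0.0007, -0.0005, 0.0012, 255,
```

View pics/w6.png

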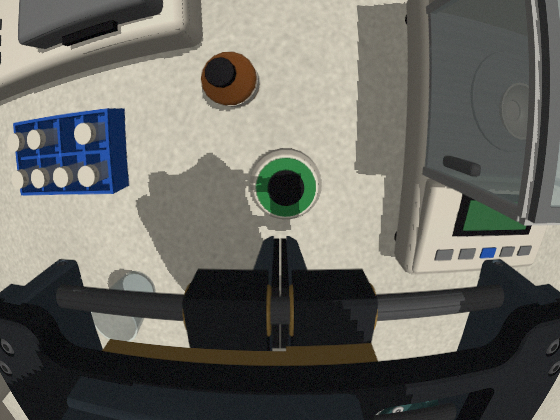

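View pics/t6.png

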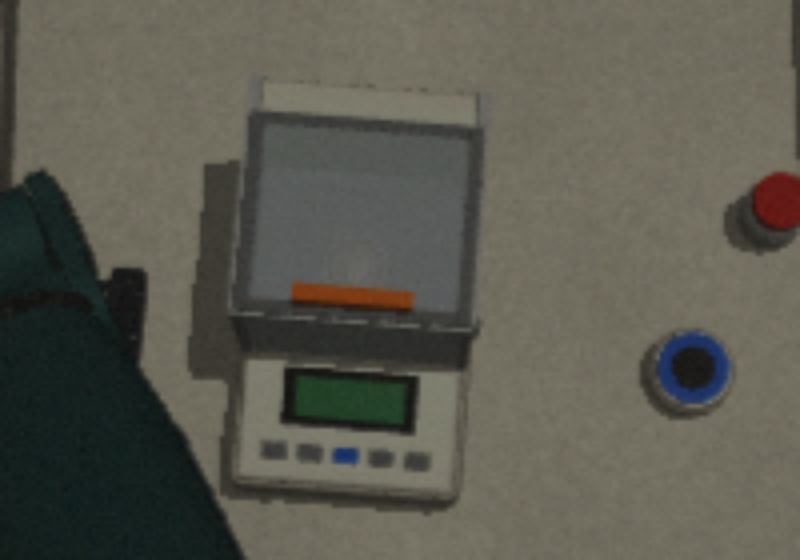

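The top view confirms the cover is shut. The tare window is at about (0.5215, 0.269). Descending in steps.

>>> {"api": "jog_arm", "payload": {
  "deltas": [3.6,0.25,0.25,0,0,0,255,3.6,0.2,0.2,0,0,0,255,3.6,0.2,0.2,0,0,0,255,0,0,0,0,0,0,255,0,0,0,0,0,0,255]
}}

```text
clock: 9.35
tcp_pos: [0.5262, 0.2718, 0.1294]
tcp_rot: [2.362, 1.56, 0.716]
contact_force: [0.4, 0.2, 0.9]
opening: 0.0006
```

```bash
python3 - <<'E'
from h import *
o=status.get_obs();print(o['tcp_pos'],o['contact_force'],o['clock'])
p,r=cur();print(r.as_matrix()[:,0])
im=eyes.grab_frame("wrist");cv2.imwrite("pics/w7.png",im);cv2.imwrite("pics/s7.png",cv2.resize(eyes.grab_frame("side")[60:240,180:380],None,fx=3.3,fy=3.3))
h=cv2.cvtColor(im,cv2.COLOR_BGR2HSV)
m=cv2.inRange(h,(45,90,30),(80,255,255));k,l,s,c=cv2.connectedComponentsWithStats(m)
for i in range(1,k):
    if s[i][4]>100:
        pts=cv2.findContours((l==i).astype('uint8'),0,1)[0][0][:,0]
        w=np.array([wray(q,.039,p,r)[:2] for q in pts],np.float32);print(s[i],cv2.minEnclosingCircle(w))
plan([((.5215,.269,.0865),downrot(-1.6478),3)],255)
E
```

```text
[0.52618673 0.2718286  0.12935138] [0.35749066 0.20078388 0.85648673] 9.35
[ 0.00828594  0.00720595 -0.99993971]
[ 244  190   80   72 2442] ((0.5218770503997803, 0.2705145478248596), 0.032631535083055496)
[518 250  42  33 804] ((0.4558970332145691, -0.009780718013644218), 0.042524635791778564)
1.42, -0.15, 0.11, 0.0007, -0.0026, -0.0026, 255,
1.42, -0.15, 0.11, 0.0007, -0.0026, -0.0026, 255,
1.42, -0.15, 0.11, 0.0007, -0.0026, -0.0026, 255,
```

View pics/w7.png

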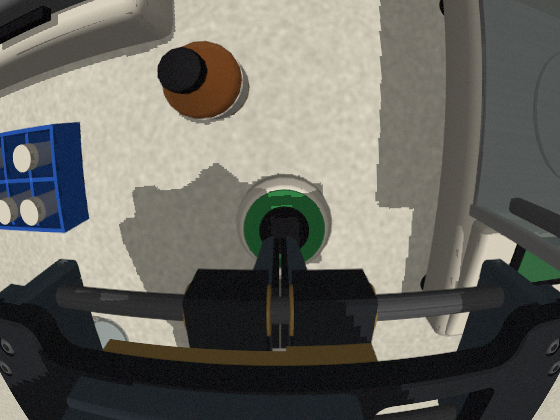

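View pics/s7.png

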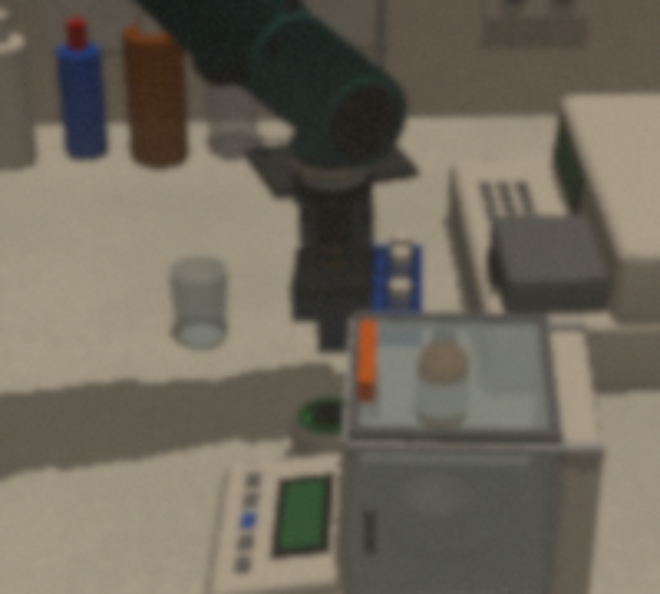

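>>> {"api": "jog_arm", "payload": {
  "deltas": [1.4,-0.15,0.08,0,-0.003,-0.003,255,1.4,-0.15,0.08,0,-0.003,-0.003,255,1.3,-0.15,0.06,0,-0.002,-0.002,255,0,0,0,0,0,0,255]
}}

```text
clock: 9.95
tcp_pos: [0.5216, 0.2703, 0.0868]
tcp_rot: [1.779, 1.57, 0.134]
contact_force: [-0.3, 0.9, -0.4]
opening: 0.0005
```

```bash
python3 - <<'E'
from h import *
o=status.get_obs();print(o['tcp_pos'],o['contact_force'],o['clock'],o['qvel'].round(3))
p,r=cur();print(r.as_matrix()[:,0],p+.017*r.as_matrix()[:,0])
plan([((.5215,.2695,.0865),downrot(-1.6478),1)],255)
E
```

```text
[0.52162938 0.27034293 0.08676932] [-0.3343449   0.89615554 -0.36676362] 9.95 [ 0.    -0.008 -0.01  -0.    -0.    -0.001]
[ 8.16797369e-04  1.10010644e-04 -9.99999660e-01] [0.52164327 0.2703448  0.06976932]
0.03, -0.01, 0.09, 0.0022, -0.0002, -0.0008, 255,
```

>>> {"api": "jog_arm", "payload": {
  "deltas": [0,0,0.05,0,0,0,255,0,0,0,0,0,0,255,0,0,0,0,0,0,255,0,0,0,0,0,0,255,0,0,0,0,0,0,255,0,0,0,0,0,0,255,0,0,0,0,0,0,255,0,0,0,0,0,0,255]
}}

```text
clock: 10.95
tcp_pos: [0.5222, 0.2701, 0.0876]
tcp_rot: [1.972, 1.569, 0.327]
contact_force: [0.5, -0.8, 0.6]
opening: 0.0005
```

>>> {"api": "jog_arm", "payload": {
  "deltas": [0,0,0,0,0,0,255,0,0,0,0,0,0,255,0,0,0,0,0,0,255,0,0,0,0,0,0,255,0,0,0,0,0,0,255,0,0,0,0,0,0,255,0,0,0,0,0,0,255,0,0,0,0,0,0,255]
}}

```text
clock: 11.95
tcp_pos: [0.5222, 0.2701, 0.0876]
tcp_rot: [1.965, 1.569, 0.319]
contact_force: [-1.3, 0.4, 1.0]
opening: 0.0003
```

```bash
python3 - <<'E'
from h import *
print(status.get_obs()['tcp_pos'])
cv2.imwrite("pics/w8.png",eyes.grab_frame("wrist"))
E
```

```text
[0.52220129 0.27009332 0.0875841 ]
```

View pics/w8.png

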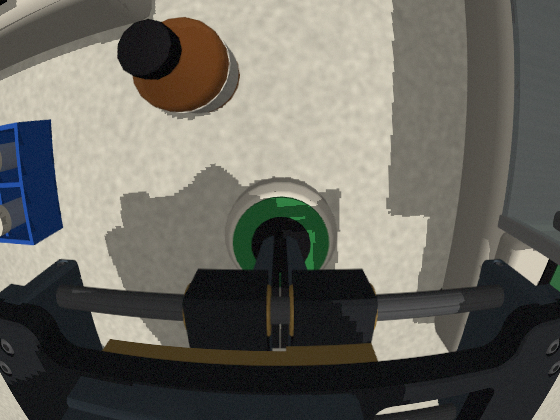

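The window's centre is at about (281,240), with the fingertips at (280,238) over it. I'll hold one more second for margin, then retreat straight up.

>>> {"api": "jog_arm", "payload": {
  "deltas": [0.05,0,0,0,0,0,255,0,0,0,0,0,0,255,0,0,0,0,0,0,255,0,0,0,0,0,0,255,0,0,0,0,0,0,255,0,0,0,0,0,0,255,0,0,0,0,0,0,255,0,0,0,0,0,0,255]
}}

```text
clock: 13.0
tcp_pos: [0.5222, 0.2701, 0.0871]
tcp_rot: [1.983, 1.569, 0.338]
contact_force: [0.2, -0.1, 0.0]
opening: 0.0007
```

>>> {"api": "jog_arm", "payload": {
  "deltas": [-3,0,0,0,0,0,255,-5,0,0,0,0,0,255,-5,0,0,0,0,0,255,-5,0,0,0,0,0,255,-5,0,0,0,0,0,255,-5,0,0,0,0,0,255,-5,0,0,0,0,0,255,0,0,-3,0,0,0,255]
}}

```text
clock: 14.0
tcp_pos: [0.5232, 0.2989, 0.4284]
tcp_rot: [1.996, 1.569, 0.349]
contact_force: [0.2, -0.0, -0.6]
opening: 0.0006
```

>>> {"api": "jog_arm", "payload": {
  "deltas": [0,0,-5,0,0,0,255,0,0,-5,0,0,0,255,0,0,-5,0,0,0,255,0,0,-5,0,0,0,255,0,0,-3,0,0,0,255,0,0,0,0,0,0,255,0,0,0,0,0,0,255]
}}

```text
clock: 14.88
tcp_pos: [0.5404, 0.5359, 0.4287]
tcp_rot: [1.842, 1.568, 0.195]
contact_force: [-0.5, 0.7, 0.5]
opening: 0.0008
```

```bash
python3 - <<'E'
from h import *
o=status.get_obs();print(o['tcp_pos'],o['contact_force'],o['clock'])
cv2.imwrite("pics/t9.png",eyes.grab_frame("top"));cv2.imwrite("pics/s9.png",eyes.grab_frame("side"))
E
```

```text
[0.54038455 0.53591967 0.42865849] [-0.54951078  0.66400572  0.52745803] 14.875
```

View pics/t9.png

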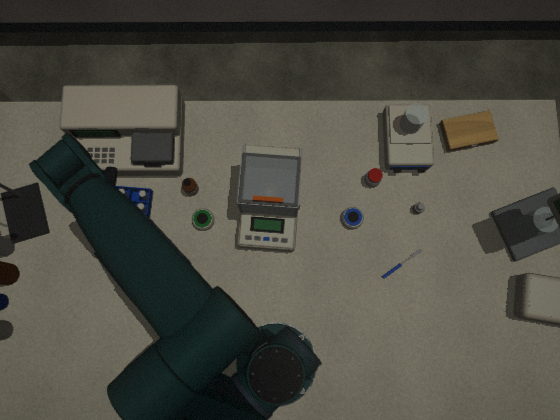

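View pics/s9.png

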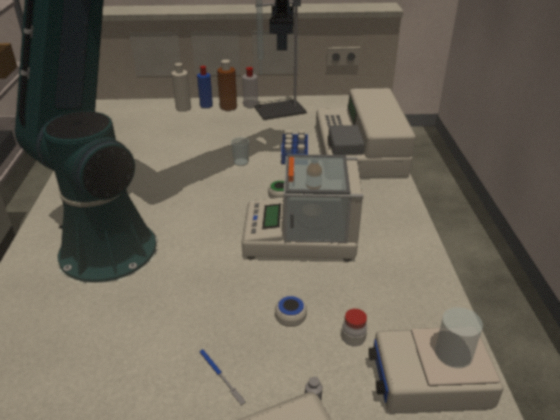

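The top view shows the cover shut, with the rib at (267,199), and both pucks where they were: green at (203,218), blue at (353,217). The hand is well away.

```bash
python3 - <<'E'
from rig import ticket
print(ticket.hand_in())
E
```

```text
the job is handed in; nothing more can be done
None
```

The cover is shut, the tare sensor has been held for about three seconds, and the job is handed in at about 15 s of the 51 s allowed. I have no verdict: the hand-in reports none, and I saw no readout confirming that the tare triggered.

- **Cover:** I pushed the rib's rear face with the closed fingertips, without pinching it. It slid at roughly 2 N until it hit the front stop at the predicted position. The wrist force there rose briefly to about 23 N forward and 17 N vertically before I backed off. Later side and top views show the cover's front edge flush with the chamber front.
- **Tare:** I held the fingertips about 31 mm above the green-ringed sensor's window for about 3 s. No contact force showed. The wrist camera put the fingertips within about 1–2 mm of the window's centre. The top camera's estimate of the centre differed from the wrist's by about 4 mm in y. I aimed between the two, and the hold ended up nearer the wrist's value.
- **Afterwards:** I lifted straight up and moved the hand about 27 cm to the side, 43 cm above the table. The last pictures show both sensors, the bottle, jar, weight and spatula where they were. The dish, beaker and vial rack I could only partly see past the arm and through the glass, but the parts in view look unmoved.

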